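# Weigh a dried sweet-potato slice and show it to the inspection camera

## Task

Spot check on the dried sweet potato: take the longest of the three slices from the wire tray, lay it flat on the scale's small raised pan and let go of it for about a second so that it can be weighed, then pick it up again and hold it in the air in front of the inspection camera. Hold the middle of the slice 12 cm from the lens, straight out along the camera's line of sight, with a flat face square to the lens and the slice's length along the long side of the camera's window. Finish while still holding it there, and leave the two other slices, the brass weight and the jar where they are.

Things in the scene. Friction and masses are not known exactly. Their poses are not given: they have to be found in the camera images.
- long_slice: the slice to check, stiff dried sweet potato, longest of three: 130 mm long, 42 wide, 10 thick, 40 to 80 g; round end at +x, tapering to 32 mm at -x; straight parallel sides from 35 mm behind to 44 mm ahead of the middle. Origin: middle of its underside; x along its length, y across, z up through the thickness. Balances 3 mm from the middle to +x. Starts flat on the tray in one of three places
- short_slice_1: another slice of the same kind, 88 mm long, 40 mm wide, 10 mm thick, to be left alone; origin at the middle of its underside, x along its length
- short_slice_2: another slice of the same kind, 80 mm long, 44 mm wide, 10 mm thick, to be left alone; origin at the middle of its underside, x along its length
- tray: wire drying tray, fixed on the table, 220 mm (x) by 350 mm (y); origin under its centre on the table, z up; the mesh on which the slices lie is flat, its top 12 mm above the table; a round rim bar around it, 10 mm thick, stands up to 18 mm above the table
- pan (a point): centre of the flat top of the bench scale's pan, 70 mm above the table, z up: a rigid steel disc 60 mm across, 6 mm thick, no rim, on a 24 mm stem. The scale's white housing below it, fixed, is 150 mm (x) by 120 mm (y), its top 38 mm above the table; it reaches 85 mm from the pan centre towards -x (display end) and 65 mm towards +x
- lens (a point): the inspection camera's lens, in the middle of its black window (104 by 36 mm, long side along y), 111 mm above the table. z is the line of sight out of the lens: up, leaning 25 degrees from vertical to the robot's side (-x); y is level. The fixed camera head is a grey box 60 mm (x) by 130 mm (y), reaching 55 mm behind the window
- view (a point): the point in the air, 120 mm from the lens along its line of sight and 220 mm above the table, where the middle of the slice is to be held; axes as lens: z along the line of sight, away from the lens; y level, along the window's long side, along which the slice's length must lie
- camera_stand: the camera's stand, fixed on the table; origin on the table straight below view; base plate 120 mm (x) by 130 mm (y), its centre 75 mm from the origin towards +x
- scale: the scale, fixed on the table; origin on the table straight below pan
- weight: brass knobbed calibration weight, 38 mm across, 56 mm tall, standing beyond the work, to be left alone; origin at the centre of its underside
- jar: amber glass jar with white lid, 64 mm across, 85 mm tall, standing beyond the work, to be left alone; origin at the centre of its underside
Mind the look-alikes: they are no part of the job. Leave any blue, grey or purple look-alike of the long_slice alone.

How it is judged (in metres and radians):
On the way:
1. the long slice lies flat and still on the scale's pan, let go and carried by the scale alone (contact force between long_slice and scale above 0.2 N and contact force between long_slice and the fingers below 0.02 N and linear speed of long_slice below 0.02 m/s and angle between long_slice's own z axis and vertical below 0.1 rad and z of long_slice in the frame of pan between -0.005 and 0.005 m and horizontal distance between long_slice and pan below 0.03 m), for 0.5 s.
At the end, for the whole second after the job is handed in: the long slice is held still in the fingers, clear of camera and scale, its underside middle within 20 mm of the point 120 mm out from the lens, face square to the line of sight and length along the window's long side within 0.17 rad; other things within 25 mm of their places (distance between long_slice and view below 0.02 m and angle between the z axis of long_slice and the z axis of view, either way round below 0.17 rad and angle between the x axis of long_slice and the y axis of view, either way round below 0.17 rad and height (world z) of long_slice above 0.18 m and contact force between long_slice and the fingers above 2 N and contact force between long_slice and camera_stand below 0.05 N and contact force between long_slice and scale below 0.05 N and linear speed of long_slice below 0.02 m/s and angular speed of long_slice below 0.15 rad/s and distance of each of short_slice_1, short_slice_2, weight, jar from where it was at the start of the episode below 0.025 m); the arm keeps its last pose, push and grip.
It fails at once if a short slice, the weight or the jar is pushed more than 25 mm from its place (distance of any of short_slice_1, short_slice_2, weight, jar from where it was at the start of the episode above 0.025 m).
It also fails if it takes over 48 s, if anything falls off the work surface, if the arm or the gripper's body presses on something with over 40 N, if the wrist force passes 120 N, or if a joint passes its speed limit or range.

## Robot

A 7-joint arm with a two-finger parallel gripper is mounted at the origin on the work surface. World frame = base frame: x ahead of the robot, y to its left, z up, the work surface at z = 0. Lengths are in m, angles in degrees, forces in N, time in s.
With the tool pointing down it reaches from about 0.425 to 0.875 m from the base axis. Payload 4.7 kg.
Tool frame: the origin (TCP) lies on the centre line of the jaws, within the pads' length; the fingertips stand 17 mm ahead of it and the grasp point (between the pads) lies 2 mm behind it; z points along the fingers, y is the line along which they close (so a half turn about z gives the same grasp; the last joint's range is limited). The gripper opens to 87 mm and grips with 3 to 60 N. Pads are 19 mm wide; open, the fingers measure 117 mm over their backs; the gripper's body (75 mm by 190 mm) begins 51 mm behind the grasp point.
Start: joints at [70.537, 18.392, -4.016, 83.108, 1.295, 78.541, -3.26], TCP at [0.225, -0.61, 0.24] pointing down, gripper open.
Joint ranges: [-163.93, 163.93], [-17.29, 119.83], [-79.2, 71.16], [3.27, 140.29], [-89.18, 269.18], [5.43, 117.66], [-154.24, 154.24]. Speed limits (degrees/s): [147.25, 147.25, 180, 180, 180, 180, 180].

## Interface

Orientations are given as [roll, pitch, yaw] about the fixed x, y, z axes, in that order (R = Rz(yaw) Ry(pitch) Rx(roll)).
In Python, from cell import env, read_camera gives the robot as it stands.
- The arm moves only by the shell command python3 -m jog 'ROWS' [FORCE]. ROWS is JSON, a list of rows, each a list of 5 numbers: the opening, from 0 (shut) to 1 (fully open), then the shift along the tool's x, y, z each as a share of 0.02 m, from -1 to 1, then the turn about the tool's z as a share of 45 degrees, from -1 to 1. In form: [[gripper, x, y, z, yaw], ...]. A call has 1 to 12 rows; each row shifts and turns the commanded pose from where the row before left it, along the tool's axes as they then stand; what a row does not reach is not made up. A row lasts 1/12 s, in which the tool goes at most 41.7 mm and 7.16 degrees, less where a joint would pass 70% of its speed; a pose out of reach is approached as far as the arm can. A call with a number of a shift or a turn outside -1 to 1 is refused whole. A call with a gripper value outside its range is refused whole. The fingers move at their own pace and stop on an object; FORCE is the grip in N (left out, the last holds). Time passes only in rows, so rows that do not move let the fingers close. It gives the time, the measured TCP pose, the force, the opening and the grip force at its end, in the units of the state.
- env.get_obs(): the state, without advancing time (a new reading comes with each control period).
- read_camera(name): name is "side" or "top" or "wrist"; returns a dict with "color" (400x640x3 uint8, red, green, blue), "range_z" (400x640 float32, m along the optical axis (not along the pixel's ray), 0 where there is no reading), "mtx" (3x3 intrinsics, pixels), "world_from_camera" (4x4, takes a point from camera to world coordinates); the wrist camera has in their place "T_tool_cam" (4x4, takes a point from camera to tool coordinates, whose origin is the TCP and whose axes are the flange's). Camera axes: x right, y down, z forward; pixel columns grow to the right and rows downward; lengths in m; the calibration is good to about 2 mm. A picture is of the moment at which its call begins: read the wrist's pose just before it.
- env.sign_off(): hands the job in; it is judged then, once.
The state is a dict: "time_s": time; "qpos": joint angles; "joint_velocities": joint speeds; "effort": joint torques, N m; "tool_pos": TCP position; "tool_rot": TCP orientation; "force": force on the tool from outside, world axes, zero at the start; "wrist_torque": the same for the moment, N m; "grip_width": finger opening in m; "grasp_force": force on a finger pad.
Only numpy, scipy, OpenCV 4.12 (cv2) and the standard library are available. Lean on these libraries where they do the work, as an engineer would, in place of code of your own. Each camera call takes 0.05 s, during which the arm holds its last target. There are 200 camera calls.

## Working session

There is one attempt and no reset: what is moved stays moved. The work goes in short steps, Python scripts to look and compute and a shell command to move; the robot and the scene stay as the last step left them, time stands still between calls to the robot, and variables do not carry over. Pictures are saved under pics/ and viewed, at most 10 in all, crops included, and the job is handed in when it is done.

```bash
ls; mkdir -p pics; python3 - <<'E'
from cell import env, read_camera
import cv2,numpy as np
o=env.get_obs(); print({k:np.round(v,3).tolist() for k,v in o.items()})
for n in("top","side"):
    c=read_camera(n); cv2.imwrite(f"pics/{n}0.png",c["color"][:,:,::-1]); np.savez(f"{n}0.npz",**c); print(n,np.round(c["mtx"],1).tolist(),np.round(c["world_from_camera"],3).tolist())
E
```

```text
pics
{'time_s': 0.0, 'qpos': [70.538, 18.438, -4.016, 83.175, 1.294, 78.541, -3.259], 'joint_velocities': [-0.088, 0.026, 0.026, -0.045, 0.044, -0.058, -0.084], 'effort': [-0.0, -49.129, -0.404, -31.254, -0.064, 0.044, 0.0], 'tool_pos': [0.225, -0.609, 0.238], 'tool_rot': [-179.891, 0.005, 20.273], 'force': [0.456, -0.893, 0.364], 'wrist_torque': [0.0, 0.057, 0.037], 'grasp_force': 0.0, 'grip_width': 0.087}
top [[391.5, 0.0, 327.3], [0.0, 391.5, 198.7], [0.0, 0.0, 1.0]] [[0.006, -0.994, 0.109, 0.387], [-1.0, -0.006, -0.007, 0.111], [0.007, -0.109, -0.994, 1.478], [0.0, 0.0, 0.0, 1.0]]
side [[412.2, 0.0, 322.6], [0.0, 412.2, 196.1], [0.0, 0.0, 1.0]] [[-0.995, -0.063, 0.084, 0.409], [-0.104, 0.475, -0.874, 1.123], [0.016, -0.878, -0.478, 0.708], [0.0, 0.0, 0.0, 1.0]]
```

View pics/top0.png

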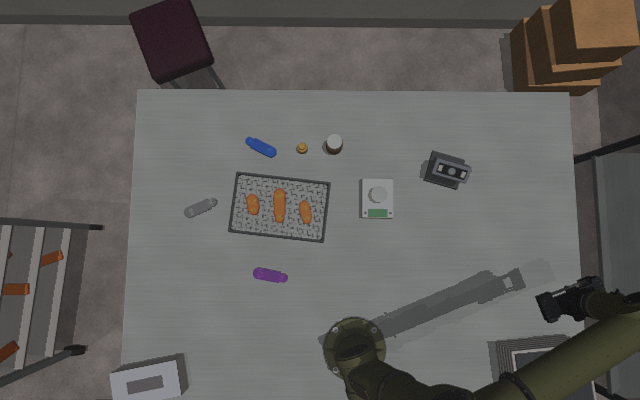

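View pics/side0.png

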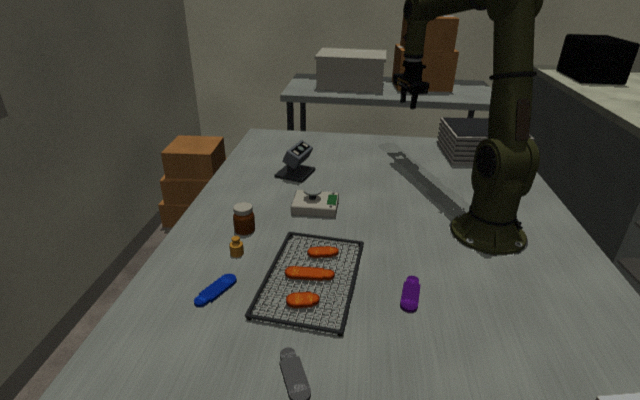

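Candidates for the long slice in the top view: orange (279,205), the longest; orange (253,204) and (306,212), both short; look-alikes blue (261,147), grey (201,207) and purple (270,275). My choice is (279,205). The tool can't tilt, so I will need a re-grasp trick to get the 25° lean. Next I measure.

```bash
cat > h.py <<'E'
import numpy as np,cv2
def cloud(c):
    z=c["range_z"];v,u=np.mgrid[:z.shape[0],:z.shape[1]];K=c["mtx"]
    p=np.stack([(u-K[0,2])/K[0,0]*z,(v-K[1,2])/K[1,1]*z,z],-1)
    T=c["world_from_camera"];return p@T[:3,:3].T+T[:3,3]
def orange(c):
    h=cv2.cvtColor(c["color"],cv2.COLOR_RGB2HSV)
    return ((h[...,0]<18)&(h[...,1]>150)&(h[...,2]>90)).astype(np.uint8)
def rect(p):
    (cx,cy),(w,h),a=cv2.minAreaRect(p[:,:2].astype(np.float32)*1000)
    if w<h:w,h,a=h,w,a+90
    return np.round([cx,cy,w,h,a],1)
E
python3 - <<'E'
from h import *
for n in("top","side"):
    c=dict(np.load(n+"0.npz"));P=cloud(c);m=orange(c)
    k,l,s,ce=cv2.connectedComponentsWithStats(m)
    for i in range(1,k):
        if 60<s[i,4]<3000 :
            p=P[l==i]; p=p[np.abs(p[:,2])<.1]
            if len(p)>40: print(n,ce[i].round(),s[i,4],rect(p),"z",np.percentile(p[:,2],[5,50,95]).round(4))
    # height bands
    reg=lambda x0,x1,y0,y1:(P[...,0]>x0)&(P[...,0]<x1)&(P[...,1]>y0)&(P[...,1]<y1)
    V=c["color"].astype(int); 
    t=reg(.3,.8,-.1,.6)&(P[...,2]>.06)&(P[...,2]<.078)
    k,l,s,ce=cv2.connectedComponentsWithStats(t.astype(np.uint8))
    for i in range(1,k):
        if s[i,4]>25: print(n,"band70",ce[i].round(),s[i,4],rect(P[l==i]),np.median(P[l==i][:,2]).round(4))
    for nm,b in(("housing",reg(.4,.75,-.2,.15)&(P[...,2]>.03)&(P[...,2]<.046)),("head",reg(.4,.8,-.5,-.15)&(P[...,2]>.05)),("dark tray",reg(.3,.75,.02,.6)&(V.sum(-1)<200)&(P[...,2]>.006)&(P[...,2]<.03))):
        p=P[b]; 
        if len(p)>20: print(n,nm,len(p),rect(p),np.percentile(p[:,2],[2,50,98]).round(4))
    b=reg(.4,.8,-.5,-.15)&(P[...,2]>.06)
    p=P[b]; q=p-p.mean(0); print("head plane n",np.linalg.svd(q,full_matrices=False)[2][2].round(3),p.mean(0).round(3))
c=dict(np.load("top0.npz"));s=dict(np.load("side0.npz"))
a=cv2.resize(c["color"][140:250,225:335],(400,400));b=cv2.resize(c["color"][140:220,410:490],(400,400))
cv2.imwrite("pics/crop1.png",np.hstack([a,b])[:,:,::-1])
E
```

```text
top [279. 205.] 301 [520.8 281.6 124.5  38.7   1.2] z [0.0164 0.0217 0.0267]
top [252. 204.] 174 [523.6 380.8  73.8  41.9  10.6] z [0.017  0.022  0.0283]
top [305. 211.] 179 [497.2 183.7  84.4  35.9  11.2] z [0.0163 0.0219 0.0271]
top band70 [377. 194.] 168 [562.  -77.8  55.6  43.1   1.3] 0.0693
top housing 1064 [625.4 -46.9 347.  167.7  27.4] [0.0311 0.037  0.043 ]
top head 719 [ 650.9 -340.9  131.5   75.4   74. ] [0.0781 0.1099 0.123 ]
top dark tray 629 [583.7 304.3 464.4 356.   83.8] [0.008  0.0162 0.024 ]
head plane n [-0.149  0.103  0.983] [ 0.647 -0.335  0.108]
side [322. 250.] 214 [496.3 179.4  80.6  62.2  44.6] z [0.0189 0.0215 0.0237]
side [308. 272.] 439 [523.  267.5 125.9  71.    3.2] z [0.0195 0.0217 0.0239]
side [302. 298.] 348 [527.6 379.5  71.2  66.2 148.5] z [0.0197 0.0216 0.0237]
side band70 [312. 191.] 124 [559.  -75.1  57.   49.  179.4] 0.0689
side band70 [243. 215.] 96 [745.5  94.7  54.4  26.4  18.1] 0.0689
side housing 792 [628.7 -39.8 354.2 166.6  27.5] [0.0309 0.0369 0.043 ]
side head 512 [ 640.3 -332.7  140.4   72.4   61.2] [0.0567 0.1011 0.1212]
side dark tray 2559 [590.6 338.7 498.4 365.4  83.7] [0.0077 0.0158 0.0239]
head plane n [ 0.517 -0.36  -0.776] [ 0.647 -0.313  0.098]
```

View pics/crop1.png

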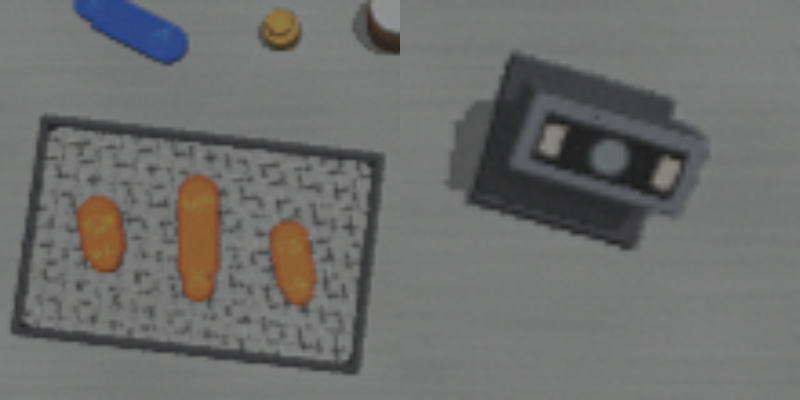

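```bash
python3 -m jog '[[1,1,0,0,0],[1,1,0,0,0],[1,1,0,0,0],[1,1,0,0,0],[1,1,0,0,0],[1,1,0,0,0],[1,1,0,0,0],[1,1,0,0,0],[1,1,0,0,0],[1,1,0,0,0],[1,1,0,0,0],[1,1,0,0,0]]' 20; python3 -m jog '[[1,1,0,0,-0.149],[1,0,0,0,-0.149],[1,0,0,0,-0.149],[1,0,0,0,-0.149],[1,0,0,0,-0.149],[1,0,0,0,-0.149],[1,0,0,0,-0.149],[1,0,0,0,-0.149],[1,0,0,0,-0.149],[1,0,0,0,-0.149],[1,0,0,0,-0.149],[1,0,0,0,-0.149]]'; python3 - <<'E'
from h import *
from cell import env
print(np.round(env.get_obs()["qpos"],1))
c=dict(np.load("top0.npz"));P=cloud(c);K=c["mtx"];T=c["world_from_camera"]
def at(u,v,z):
    d=T[:3,:3]@np.array([(u-K[0,2])/K[0,0],(v-K[1,2])/K[1,1],1]);return T[:3,3]+d*(z-T[2,3])/d[2]
L=at(451.6,171.4,.111);a=at(410+151/5,140+140/5,.11);b=at(410+268/5,140+173/5,.11)
psi=np.degrees(np.arctan2((a-b)[1],(a-b)[0]))-90;r=np.radians(psi)
n=np.array([-np.sin(np.radians(25))*np.cos(r),-np.sin(np.radians(25))*np.sin(r),np.cos(np.radians(25))])
print("lens",L.round(4),"psi",psi.round(1),"view",(L+.12*n).round(4))
print("near-left corner",at(229.1,231.3,.013).round(4),"near-right",at(322.6,241.7,.013).round(4))
for n_ in("top","side"):
    c=dict(np.load(n_+"0.npz"));P=cloud(c)
    b=(np.abs(P[...,0]-.56)<.06)&(np.abs(P[...,1]+.075)<.06)&(P[...,2]>.053)&(P[...,2]<.09)
    p=P[b]; (x,y),rr=cv2.minEnclosingCircle((p[:,:2]*1000).astype(np.float32)); print(len(p),x,y,rr,np.median(p[:,2]),p.mean(0))
E
```

```text
time_s: 1.1
tool_pos: [0.4509, -0.526, 0.2389]
tool_rot: [-179.9, 0.0, 20.3]
force: [-0.1, -0.1, -0.3]
grip_width: 0.0867
grasp_force: 0.0
time_s: 2.1
tool_pos: [0.4688, -0.5195, 0.2388]
tool_rot: [-180.0, -0.1, 101.1]
force: [0.6, -0.2, -0.0]
grip_width: 0.0871
grasp_force: 0.0
[ 61.6  26.2 -22.7  74.3   9.9  81.5  50.5]
lens [ 0.6374 -0.3384  0.111 ] psi -15.7 view [ 0.5886 -0.3247  0.2198]
near-left corner [0.4234 0.4663 0.013 ] near-right [0.3869 0.1179 0.013 ]
213 561.5546875 -85.11175537109375 29.776920318603516 0.06890238522669678 [ 0.56172549 -0.08454553  0.06888881]
144 557.6622924804688 -82.42501831054688 32.88992691040039 0.06888961312795244 [ 0.5595985  -0.07881069  0.06849721]
```

```bash
cat >> h.py <<'E'
def wrist(tag):
    from cell import env,read_camera
    from scipy.spatial.transform import Rotation as R
    o=env.get_obs();c=read_camera("wrist")
    T=np.eye(4);T[:3,:3]=R.from_euler("xyz",o["tool_rot"],degrees=True).as_matrix();T[:3,3]=o["tool_pos"]
    c["world_from_camera"]=T@c["T_tool_cam"];np.savez(tag+".npz",**c);return c
E
python3 -m jog '[[1,0.97,0.255,0,0],[1,0.97,0.255,0,0],[1,0.97,0.255,0,0],[1,0.97,0.255,0,0],[1,0.97,0.255,0,0],[1,0.97,0.255,0,0],[1,0.97,0.255,0,0],[1,0.97,0.255,0,0],[1,0,0,0,0]]'
python3 -c "
from h import *;wrist('w1')"
python3 -m jog '[[1,0.97,0.255,0,0],[1,0.97,0.255,0,0],[1,0.97,0.255,0,0],[1,0.97,0.255,0,0],[1,0.97,0.255,0,0],[1,0.97,0.255,0,0],[1,0.97,0.255,0,0],[1,0.97,0.255,0,0],[1,0.97,0.255,0,0],[1,0.97,0.255,0,0],[1,0.97,0.255,0,0],[1,0,0,0,0]]'
python3 - <<'E'
from h import *
wrist('w2');a=[np.load(f"w{i}.npz")["color"] for i in(1,2)]
cv2.imwrite("pics/w12.png",cv2.resize(np.hstack(a),(800,250))[:,:,::-1])
E
```

```text
time_s: 2.85
tool_pos: [0.4817, -0.3543, 0.2396]
tool_rot: [180.0, -0.1, 101.1]
force: [1.2, 1.8, 0.6]
grip_width: 0.0867
grasp_force: 0.0
time_s: 3.9
tool_pos: [0.4963, -0.1357, 0.2397]
tool_rot: [180.0, -0.1, 101.0]
force: [-0.5, 0.4, 0.4]
grip_width: 0.0869
grasp_force: 0.0
```

View pics/w12.png

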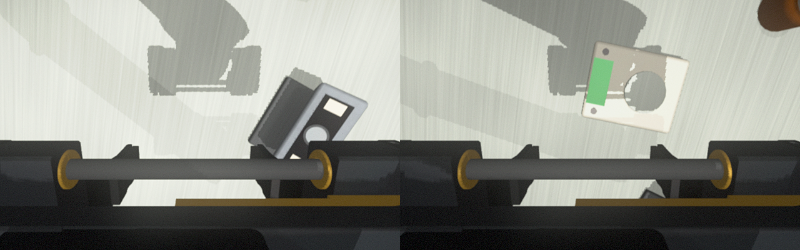

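Wrist views: the lens is at about (506,213) in w1 and the pan centre at about (392,146) in w2. The image also shows the head's slanted window edge.

```bash
python3 - <<'E'
from h import *
for n,(u,v),z in(("w1",(506,213),.111),("w2",(392,146),.070)):
    c=dict(np.load(n+".npz"));K=c["mtx"];T=c["world_from_camera"]
    d=T[:3,:3]@np.array([(u-K[0,2])/K[0,0],(v-K[1,2])/K[1,1],1]);print(n,(T[:3,3]+d*(z-T[2,3])/d[2]).round(4), cloud(c)[v-3:v+4,u-3:u+4].reshape(-1,3).mean(0).round(4))
c=dict(np.load("w2.npz"));P=cloud(c);b=(np.abs(P[...,0]-.56)<.05)&(np.abs(P[...,1]+.084)<.05)&(P[...,2]>.055)&(P[...,2]<.09)
p=P[b];(x,y),r=cv2.minEnclosingCircle((p[:,:2]*1000).astype(np.float32));print("pan",x,y,r,p.mean(0).round(4))
c=dict(np.load("w1.npz"));P=cloud(c);b=(P[...,2]>.08)&(P[...,2]<.15)&(P[...,0]<.72)&(P[...,1]>-.45);b[225:]=0
p=P[b];lens=np.array([.637,-.338,.111]);q=p[np.linalg.norm(p-lens,axis=1)<.035]
print(len(q),np.linalg.svd(q-q.mean(0),full_matrices=False)[2][2].round(3))
g=c["color"].astype(int).sum(-1);m=(b&(g<200)).astype(np.uint8);print(m.sum(),rect(P[m>0]))
E
python3 -m jog '[[1,0.98,0.23,0,0],[1,0.98,0.23,0,0],[1,0.98,0.23,0,0],[1,0.98,0.23,0,0],[1,0.98,0.23,0,0],[1,0.98,0.23,0,0],[1,0.98,0.23,0,0],[1,0.98,0.23,0,0],[1,0.98,0.23,0,0],[1,0.98,0.23,0,0]]'
python3 -m jog '[[1,0.98,0.23,0,-0.149],[1,0,0,0,-0.149],[1,0,0,0,-0.149],[1,0,0,0,-0.149],[1,0,0,0,-0.149],[1,0,0,0,-0.149],[1,0,0,0,-0.149],[1,0,0,0,-0.149],[1,0,0,0,-0.149],[1,0,0,0,-0.149],[1,0,0,0,-0.149],[1,0,0,0,-0.149]]'
```

```text
w1 [ 0.6395 -0.3346  0.111 ] [ 0.6384 -0.3343  0.1128]
w2 [ 0.5604 -0.0834  0.07  ] [ 0.5589 -0.0831  0.0763]
pan 561.40576171875 -84.72359466552734 29.968660354614258 [ 0.5609 -0.0842  0.0699]
3756 [ 0.438 -0.143 -0.887]
887 [ 644.1 -321.7   67.7   32.5   74.4]
time_s: 4.78
tool_pos: [0.505, 0.0602, 0.2394]
tool_rot: [180.0, 0.0, 100.6]
force: [0.7, -0.2, -1.0]
grip_width: 0.0868
grasp_force: 0.0
time_s: 5.78
tool_pos: [0.506, 0.0794, 0.2393]
tool_rot: [-180.0, -0.0, -178.6]
force: [0.5, -0.2, -0.8]
grip_width: 0.0872
grasp_force: 0.0
```

```bash
python3 -m jog '[[0.85,-0.1,1,0,0],[0.85,-0.1,1,0,0],[0.85,-0.1,1,0,0],[0.85,-0.1,1,0,0],[0.85,-0.1,1,0,0],[0.85,-0.1,1,0,0],[0.85,-0.1,1,0,0],[0.85,-0.1,1,0,0],[0.85,-0.1,1,0,0],[0.85,-0.1,1,0,0],[0.85,0,0.1,0,0],[0.85,0,0,0,0]]'; python3 - <<'E'
from h import *
c=wrist('w3');cv2.imwrite("pics/w3.png",c["color"][:,:,::-1])
from h import *
P=cloud(c);m=orange(c);k,l,s,ce=cv2.connectedComponentsWithStats(m)
for i in range(1,k):
    p=P[l==i]; p=p[np.abs(p[:,2])<.06]
    if s[i,4]>200 and len(p)>100: print(ce[i].round(),s[i],rect(p),p[:,2].mean())
E
```

```text
time_s: 6.78
tool_pos: [0.5217, 0.2838, 0.2389]
tool_rot: [180.0, -0.1, -178.8]
force: [0.5, 0.2, 0.6]
grip_width: 0.074
grasp_force: 0.0
[214. 157.] [ 189  111   50   84 1873] [498.1 180.4  86.9  48.   12.2] 0.022076010838799245
[308. 183.] [ 289  116   40  122 3459] [522.1 281.9 128.2  42.4 179.4] 0.022113037760917085
[402. 184.] [ 379  147   47   74 2646] [525.4 380.8  78.5  42.8  11.1] 0.021979820512607724
```

View pics/w3.png

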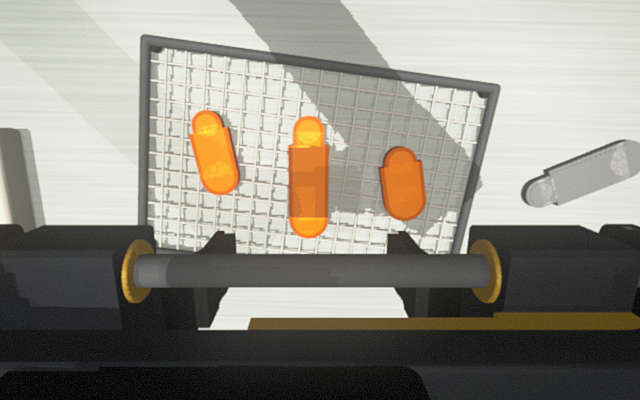

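```bash
python3 -m jog '[[0.85,0,-0.1,1,0.04],[0.85,0,0,1,0],[0.85,0,0,1,0],[0.85,0,0,1,0],[0.85,0,0,1,0],[0.85,0,0,1,0],[0.85,0,0,1,0],[0.85,0,0,1,0],[0.85,0,0,1,0],[0.85,0,0,0.9,0],[0.85,0,0,0.4,0],[0.85,0,0,0,0]]' 20; python3 - <<'E'
from h import *
c=dict(np.load("w3.npz"));K=c["mtx"];T=c["world_from_camera"]
for u,v in((498,86),(141,37),(320,62)):
    d=T[:3,:3]@np.array([(u-K[0,2])/K[0,0],(v-K[1,2])/K[1,1],1]);print((T[:3,3]+d*(.013-T[2,3])/d[2]).round(4))
P=cloud(c);g=c["color"].astype(int).sum(-1);b=(P[...,2]>.008)&(P[...,2]<.024)&(g<300);b[225:]=0
p=P[b];print(b.sum())
# near rim pixels: by x' along tray axes
R=np.radians(-6.5);t=np.array([np.cos(R),np.sin(R)]);s=np.array([-np.sin(R),np.cos(R)])
a=p[:,:2]@t;q=p[:,:2]@s;print(np.percentile(a,[.5,2,5]).round(4),np.percentile(q,[95,98,99.5]).round(4))
n=a<np.percentile(a,.5)+.012;f=np.polyfit(p[n,1],p[n,0],1);print("near rim centre line x=",f,np.degrees(np.arctan(f[0])),np.median(p[n,2]))
E
```

```text
time_s: 7.83
tool_pos: [0.5207, 0.2791, 0.0314]
tool_rot: [-179.8, -0.2, 179.2]
force: [0.1, -0.2, 1.0]
grip_width: 0.0743
grasp_force: 0.0
[0.4247 0.4702 0.013 ]
[0.3868 0.1157 0.013 ]
[0.4059 0.2907 0.013 ]
2837
[0.3679 0.3684 0.369 ] [0.5111 0.5134 0.5148]
near rim centre line x= [0.10849848 0.37758455] 6.192282583580559 0.016805957969729418
```

```bash
python3 -m jog '[[0.85,0,0.12,0,0],[0.4,0,0,0,0],[0.4,0,0,0,0],[0.4,0,0,0,0],[0.4,0,0,0,0],[0.4,0,0,0,0],[0.4,0,0,0,0]]' 20; python3 -m jog '[[0.4,0,0,-0.5,0],[0.4,0,0,-1,0],[0.4,0,0,-1,0],[0.4,0,0,-1,0],[0.4,0,0,-1,0],[0.4,0,0,-1,0],[0.4,0,0,-0.5,0],[0.4,0,0,0,0]]'
```

```text
time_s: 8.42
tool_pos: [0.5212, 0.2844, 0.0338]
tool_rot: [-180.0, 0.0, 179.4]
force: [0.3, -0.2, 0.4]
grip_width: 0.042
grasp_force: 2.8
time_s: 9.08
tool_pos: [0.5223, 0.2857, 0.1564]
tool_rot: [179.9, 0.2, 179.4]
force: [0.5, -0.2, -0.5]
grip_width: 0.0414
grasp_force: 20.0
```

```bash
python3 -m jog '[[0.4,-0.12,-1,0,0],[0.4,-0.12,-1,0,0],[0.4,-0.12,-1,0,0],[0.4,-0.12,-1,0,0],[0.4,-0.12,-1,0,0],[0.4,-0.12,-1,0,0],[0.4,-0.12,-1,0,0],[0.4,-0.12,-1,0,0],[0.4,-0.12,-1,0,0],[0.4,-0.12,-1,0,0],[0.4,-0.12,-1,0,0],[0.4,-0.12,-1,0,0]]' 20;  python3 -m jog '[[0.4,-0.12,-1,0,0],[0.4,-0.12,-1,0,0],[0.4,-0.12,-1,0,0],[0.4,-0.12,-1,0,0],[0.4,-0.12,-1,0,0],[0.4,-0.12,-1,0,0],[0.4,0,-0.5,0,0.152],[0.4,0,0,0,0.152],[0.4,0,0,0,0.152],[0.4,0,0,0,0.152],[0.4,0,0,0,0.152],[0.4,0,0,0,0.152]]'; python3 -m jog '[[0.4,0,0,0,0.152],[0.4,0,0,0,0.152],[0.4,0,0,0,0.152],[0.4,0,0,0,0.152],[0.4,0,0,0,0.152],[0.4,0,0,0,0.152],[0.4,0,0,0,0.152],[0.4,0,0,0,0.152],[0.4,0,0,0,0]]'
python3 - <<'E'
from h import *
from cell import env,read_camera
print(np.mean([env.get_obs()["tool_pos"] for _ in range(5)],0).round(4))
c=wrist('w4')
P=cloud(c);m=orange(c);k,l,s,ce=cv2.connectedComponentsWithStats(m)
for i in range(1,k):
    p=P[l==i]
    if s[i,4]>200: print(ce[i].round(),s[i],rect(p),np.percentile(p[:,2],[5,50,95]).round(4))
c=read_camera("top");np.savez("t4.npz",**c);P=cloud(c);m=orange(c)
q=P[(m>0)&(np.abs(P[...,0]-.56)<.1)&(np.abs(P[...,1]+.084)<.1)&(P[...,2]>.1)];print("top",len(q),rect(q) if len(q)>5 else 0)
E
```

```text
time_s: 10.08
tool_pos: [0.5465, 0.0431, 0.1523]
tool_rot: [-180.0, -0.1, 179.4]
force: [0.1, -0.3, -0.2]
grip_width: 0.0413
grasp_force: 20.0
time_s: 11.08
tool_pos: [0.5595, -0.0859, 0.1521]
tool_rot: [-179.9, -0.1, 138.0]
force: [-0.9, 0.4, -0.6]
grip_width: 0.0414
grasp_force: 20.0
time_s: 11.83
tool_pos: [0.5595, -0.0858, 0.1522]
tool_rot: [-179.9, 0.0, 83.5]
force: [0.4, -0.6, 0.4]
grip_width: 0.0415
grasp_force: 20.0
[ 0.5595 -0.0858  0.1522]
[310. 193.] [  265   118    91   136 10369] [563.3 -52.2  64.8  42.8  84.1] [0.1396 0.1407 0.1418]
[311. 302.] [ 269  287   85   35 2262] [ 559.3 -105.4  166.2   44.2   69.9] [0.1397 0.1408 0.2217]
top 79 [565.9 -42.2  36.1  31.8  81.9]
```

```bash
python3 -m jog '[[0.4,0.04,0.07,0.8,0],[0.4,0,0,0.9,0],[0.4,0,0,0.8,0],[0.4,0,0,0.3,0],[0.4,0,0,0.12,0],[0.4,0,0,0,0],[0.4,0,0,0,0]]'
```

```text
time_s: 12.52
tool_pos: [0.5624, -0.0853, 0.0958]
tool_rot: [179.9, 0.0, 83.7]
force: [-0.1, 0.1, -0.5]
grip_width: 0.0417
grasp_force: 20.0
```

```bash
for i in 1; do python3 -m jog '[[0.4,0,0,0.05,0],[0.4,0,0,0.05,0],[0.4,0,0,0.05,0]]'; done; python3 -m jog '[[0.4,0,0,0.05,0],[0.4,0,0,0.05,0]]'
```

```text
time_s: 12.77
tool_pos: [0.5623, -0.0853, 0.0927]
tool_rot: [179.9, 0.0, 83.6]
force: [-0.2, 0.4, 0.0]
grip_width: 0.0416
grasp_force: 20.0
time_s: 12.93
tool_pos: [0.5621, -0.0853, 0.0916]
tool_rot: [180.0, 0.0, 83.6]
force: [-3.4, 0.7, 14.7]
grip_width: 0.0417
grasp_force: 20.0
```

```bash
python3 -m jog '[[0.4,0,0,-0.03,0],[0.75,0,0,0,0],[0.75,0,0,0,0],[0.75,0,0,0,0],[0.75,0,0,0,0],[0.75,0,0,0,0],[0.75,0,0,0,0],[0.75,0,0,0,0],[0.75,0,0,0,0],[0.75,0,0,0,0],[0.75,0,0,0,0],[0.75,0,0,0,0]]'
python3 - <<'E'
from h import *
from cell import read_camera
c=read_camera("top");P=cloud(c);m=orange(c)
q=P[(m>0)&(np.abs(P[...,0]-.56)<.1)&(np.abs(P[...,1]+.084)<.1)&(P[...,2]<.1)];print("top",len(q),rect(q),np.percentile(q[:,2],[5,50,95]))
c2=read_camera("side");cv2.imwrite("pics/s5.png",cv2.resize(c2["color"][130:250,240:420],(720,480))[:,:,::-1])
P=cloud(c2);m=orange(c2);q=P[(m>0)&(np.abs(P[...,0]-.56)<.1)&(np.abs(P[...,1]+.084)<.1)];print("side",len(q),rect(q),np.percentile(q[:,2],[5,50,95]))
c=wrist('w5');P=cloud(c);m=orange(c);m[225:]=0;q=P[m>0];q=q[q[:,2]<.1];print("wrist",rect(q),q.mean(0),np.polyfit(q[:,1],q[:,2],1))
E
```

```text
time_s: 13.93
tool_pos: [0.5618, -0.0853, 0.0907]
tool_rot: [180.0, 0.0, 83.6]
force: [0.8, -0.6, 0.5]
grip_width: 0.0653
grasp_force: 0.0
top 76 [567.5 -41.1  36.   33.4  77. ] [0.0758718  0.07934738 0.08336517]
side 78 [555.4 -99.3  97.5  41.   97.7] [0.07777677 0.07943975 0.08131964]
wrist [564.2 -44.6  48.2  47.5  83.3] [ 0.56657684 -0.04705154  0.0801498 ] [-0.00641383  0.07984801]
```

View pics/s5.png

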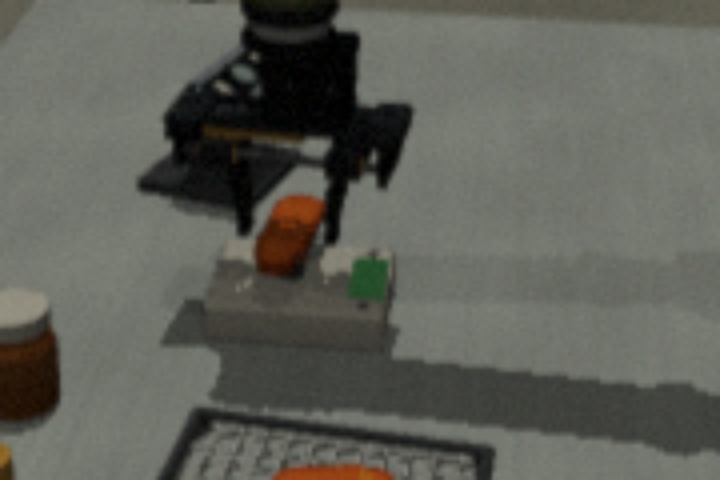

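The slice lies flat on the pan (s5, about (290,235)), its top is at 0.080 m, and the fingers are clear of it. It had roughly 0.9 s free. I'll re-grip it 16 mm off-centre. Then I'll lean it over the tray's near-left rim corner (18 mm bar, about 27°), so that a vertical tool can hold it tilted.

```bash
python3 -m jog '[[0.75,0.8,0,0,0],[0.75,0,0,0.05,0],[0.4,0,0,0,0],[0.4,0,0,0,0],[0.4,0,0,0,0],[0.4,0,0,0,0],[0.4,0,0,0,0],[0.4,0,0,-0.5,0],[0.4,0,0,-1,0],[0.4,0,0,-1,0],[0.4,0,0,-0.5,0]]' 25
python3 -m jog '[[0.4,0.992,-0.385,0,0],[0.4,0.992,-0.385,0,0],[0.4,0.992,-0.385,0,0],[0.4,0.992,-0.385,0,0],[0.4,0.992,-0.385,0,0],[0.4,0.992,-0.385,0,0],[0.4,0.992,-0.385,0,0],[0.4,0.992,-0.385,0,0],[0.4,0.992,-0.385,0,0],[0.4,0.992,-0.385,0,0],[0.4,0.992,-0.385,0,0],[0.4,0.992,-0.385,0,0]]'
python3 -m jog '[[0.4,0.992,-0.385,0,0],[0.4,0.992,-0.385,0,0],[0.4,0.992,-0.385,0,0],[0.4,0.992,-0.385,0,0],[0.4,0.992,-0.385,0,0],[0.4,0.992,-0.385,0,0],[0.4,0.992,-0.385,0,0],[0.4,0.992,-0.385,0,0],[0.4,0.992,-0.385,0,0],[0.4,0.992,-0.385,0,0],[0.4,0.992,-0.385,0,0],[0.4,0.992,-0.385,0,0]]'
python3 -m jog '[[0.4,0.992,-0.385,0,0],[0.4,0.992,-0.385,0,0],[0.4,0.8,-0.385,0,0],[0.4,0,0,0,0],[0.4,0,0,0,0]]'
```

```text
time_s: 15.0
tool_pos: [0.5649, -0.0694, 0.1527]
tool_rot: [179.8, 0.0, 83.6]
force: [-0.2, -0.1, -0.1]
grip_width: 0.0416
grasp_force: 25.0
time_s: 16.0
tool_pos: [0.4979, 0.1783, 0.15]
tool_rot: [180.0, 0.0, 83.6]
force: [0.7, 0.3, -1.0]
grip_width: 0.0418
grasp_force: 25.0
time_s: 17.0
tool_pos: [0.4326, 0.4251, 0.1499]
tool_rot: [180.0, 0.0, 83.6]
force: [1.1, 0.2, -0.2]
grip_width: 0.0414
grasp_force: 25.0
time_s: 17.42
tool_pos: [0.415, 0.4831, 0.1497]
tool_rot: [-180.0, 0.0, 83.8]
force: [0.2, -0.7, 0.3]
grip_width: 0.0415
grasp_force: 25.0
```

```bash
cat >> h.py <<'E'
R_=np.radians(-6.15);tt=np.array([np.cos(R_),np.sin(R_)]);ss=np.array([-np.sin(R_),np.cos(R_)])
def tray(p): return np.c_[p[:,:2]@tt,p[:,:2]@ss,p[:,2]]
E
python3 - <<'E'
from h import *
from cell import env,read_camera
o=env.get_obs();print("tcp tray",tray(np.array([o["tool_pos"]])).round(4),np.round(o["qpos"],0))
c=wrist('w6');P=cloud(c);m=orange(c);q=tray(P[m>0]);q=q[(q[:,2]>.1)&(q[:,2]<.16)];print(len(q),"slice",np.percentile(q,[1,50,99],axis=0).round(4))
g=c["color"].astype(int).sum(-1);b=(P[...,2]>.006)&(P[...,2]<.026)&(g<300);b[225:]=0;p=tray(P[b]);print(len(p),np.percentile(p,[1,50,99],axis=0).round(4))
t=read_camera("top");np.savez("t6.npz",**t)
P=cloud(t);m=orange(t);q=tray(P[m>0]);q=q[(q[:,2]>.1)&(q[:,2]<.16)];print(len(q),"slice top",np.percentile(q,[1,50,99],axis=0).round(4) if len(q) else 0)
h=np.hstack([cv2.resize(t["color"][190:260,210:310],(400,280)),cv2.resize(c["color"],(400,280))]);cv2.imwrite("pics/c6.png",h[:,:,::-1])
E
```

```text
tcp tray [[0.3609 0.5248 0.1497]] [-15.  27. -48.  90.  21.  72. -73.]
9778 slice [[0.3414 0.4944 0.1366]
 [0.3615 0.5407 0.1402]
 [0.3817 0.573  0.1416]]
917 [[0.3919 0.5012 0.0062]
 [0.4728 0.5146 0.0156]
 [0.5915 0.6546 0.0182]]
144 slice top [[0.3503 0.446  0.1337]
 [0.3687 0.4716 0.1399]
 [0.3821 0.5087 0.1471]]
```

View pics/c6.png

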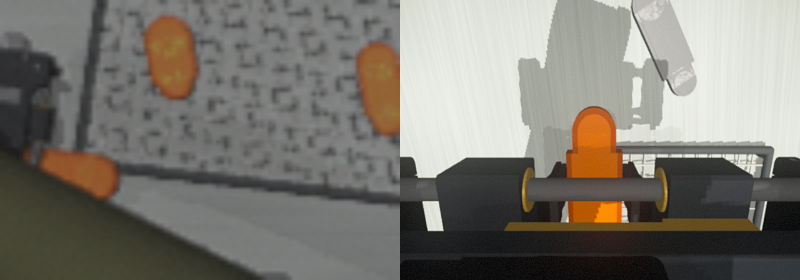

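```bash
python3 -c "
from h import *
c=dict(np.load('w6.npz'));P=cloud(c);g=c['color'].astype(int).sum(-1);b=(P[...,2]>.006)&(P[...,2]<.026)&(g<300);b[225:]=0;p=tray(P[b]);p=p[(p[:,0]>.42)&(p[:,0]<.56)&(p[:,1]<.55)]
print(len(p),np.percentile(p[:,1],[2,10,50,90,98]).round(4))"
python3 -m jog '[[0.4,0.5,0,0.3,0],[0.4,0,0,1,0],[0.4,0,0,1,0],[0.4,0,0,1,0],[0.4,0,0,1,0],[0.4,0,0,0.8,0],[0.4,0,0,0.2,0],[0.4,0,0,0,0],[0.4,0,0,0,0]]'
```

```text
473 [0.5084 0.5138 0.5147 0.5153 0.5154]
time_s: 18.27
tool_pos: [0.4175, 0.4925, 0.0442]
tool_rot: [180.0, -0.0, 83.6]
force: [-0.3, 0.3, -0.4]
grip_width: 0.042
grasp_force: 25.0
```

```bash
python3 -m jog '[[0.4,0,0,0.06,0],[0.4,0,0,0.06,0],[0.4,0,0,0.06,0],[0.4,0,0,0.03,0]]'; python3 -m jog '[[0.4,0,0,0.05,0],[0.4,0,0,0,0]]'
```

```text
time_s: 18.6
tool_pos: [0.4173, 0.4924, 0.04]
tool_rot: [180.0, -0.0, 83.6]
force: [-0.5, -0.1, -0.7]
grip_width: 0.0412
grasp_force: 25.0
time_s: 18.77
tool_pos: [0.4171, 0.4921, 0.0384]
tool_rot: [180.0, 0.0, 83.6]
force: [0.0, -0.3, -0.1]
grip_width: 0.0416
grasp_force: 25.0
```

```bash
python3 -m jog '[[0.4,0,0,0.05,0],[0.54,0,0,0,0],[0.54,0,0,0,0],[0.54,0,0,0,0],[0.75,0,0,0,0],[0.75,0,0,0,0],[0.75,0,0,0,0]]'
python3 - <<'E'
from h import *
from cell import read_camera
s=read_camera("side");c=wrist('w7');t=read_camera("top")
for n,k in(("wrist",c),("side",s),("top",t)):
    P=cloud(k);m=orange(k)
    if n=="wrist":m[225:]=0
    q=tray(P[m>0]);q=q[(q[:,2]<.06)&(q[:,0]<.40)&(q[:,1]>.43)&(q[:,1]<.62)]
    if len(q)>10:
        A=np.c_[q[:,:2],np.ones(len(q))];f=np.linalg.lstsq(A,q[:,2],rcond=None)[0]
        print(n,len(q),np.percentile(q,[2,50,98],axis=0).round(4).tolist(),"slopes deg",np.degrees(np.arctan(f[:2])).round(1))
cv2.imwrite("pics/c7.png",np.hstack([cv2.resize(s["color"][230:330,230:390],(480,300)),cv2.resize(c["color"],(320,300))])[:,:,::-1])
E
```

```text
time_s: 19.35
tool_pos: [0.4171, 0.4922, 0.0375]
tool_rot: [180.0, 0.0, 83.6]
force: [0.6, -0.4, -0.1]
grip_width: 0.059
grasp_force: 0.0
wrist 4616 [[0.3449, 0.5485, 0.0102], [0.3627, 0.5651, 0.0213], [0.3778, 0.5826, 0.029]] slopes deg [27.5 -2. ]
side 66 [[0.3524, 0.4648, 0.0161], [0.3657, 0.501, 0.0257], [0.3737, 0.5703, 0.0317]] slopes deg [33.2 -1.6]
top 23 [[0.3626, 0.4588, 0.0185], [0.3709, 0.4754, 0.0289], [0.3756, 0.5006, 0.0363]] slopes deg [48.9 -7.8]
```

View pics/c7.png

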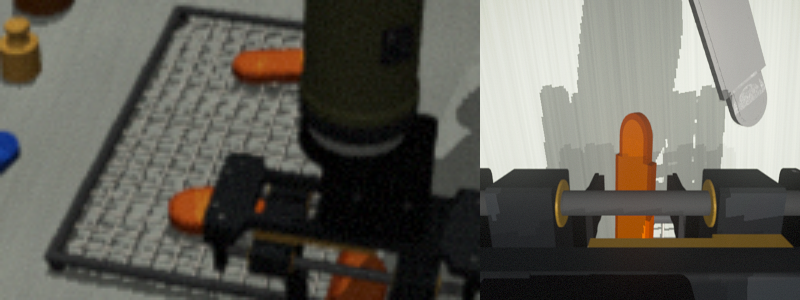

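The slice now leans at 27.5° (wrist plane fit) with its length level to about 2°. It lies on the rim at the corner, and the fingers straddle it. I'll go down and grip it there.

```bash
python3 -m jog '[[0.75,0,0,0.4,0],[0.75,0,0,0.4,0],[0.75,0,0,0,0],[0.75,0,0,0,0]]' 10; python3 -m jog '[[0.45,0,0,0,0],[0.45,0,0,0,0],[0.4,0,0,0,0],[0.4,0,0,0,0],[0.4,0,0,0,0],[0.4,0,0,0,0]]' 10
python3 - <<'E'
from h import *
c=wrist('w8');P=cloud(c);m=orange(c);m[225:]=0
q=tray(P[m>0]);q=q[(q[:,2]<.06)&(q[:,0]<.40)&(q[:,1]>.43)&(q[:,1]<.62)]
A=np.c_[q[:,:2],np.ones(len(q))];f=np.linalg.lstsq(A,q[:,2],rcond=None)[0]
print(len(q),np.percentile(q,[2,50,98],axis=0).round(4).tolist(),"slopes deg",np.degrees(np.arctan(f[:2])).round(1))
E
```

```text
time_s: 19.83
tool_pos: [0.4166, 0.4915, 0.0202]
tool_rot: [-179.9, 0.1, 83.6]
force: [-0.8, -0.2, 0.3]
grip_width: 0.0654
grasp_force: 0.0
time_s: 20.33
tool_pos: [0.417, 0.4923, 0.0217]
tool_rot: [180.0, -0.0, 83.6]
force: [-1.1, 0.5, 1.0]
grip_width: 0.0387
grasp_force: 9.9
4579 [[0.3479, 0.5532, 0.0108], [0.3639, 0.568, 0.0215], [0.3784, 0.5826, 0.0288]] slopes deg [28.2 -2.6]
```

```bash
python3 -m jog '[[0.3,0,0,0,0],[0.3,0,0,0,0],[0.3,0,0,-0.3,0],[0.3,0,0,-1,0],[0.3,0,0,-1,0],[0.3,0,0,-1,0],[0.3,0,0,-1,0],[0.3,0,0,-0.5,0],[0.3,0,0,0,0]]' 20
cat > tilt.py <<'E'
from h import *
import sys
def run(tag,psi):
    c=wrist(tag);P=cloud(c);m=orange(c);m[225:]=0
    from cell import env
    o=env.get_obs();tp=np.array(o["tool_pos"])
    p=P[m>0];p=p[(np.linalg.norm(p[:,:2]-tp[:2],axis=1)<.12)&(np.abs(p[:,2]-tp[2])<.05)]
    r=np.radians(psi);x=np.array([np.cos(r),np.sin(r)]);y=np.array([-np.sin(r),np.cos(r)])
    d=np.c_[(p[:,:2]-tp[:2])@x,(p[:,:2]-tp[:2])@y,p[:,2]-tp[2]]
    A=np.c_[d[:,:2],np.ones(len(d))];f=np.linalg.lstsq(A,d[:,2],rcond=None)[0]
    for _ in range(3):
        k=np.abs(A@f-d[:,2])<.003;f=np.linalg.lstsq(A[k],d[k,2],rcond=None)[0]
    print(len(d),k.sum(),"slopes",np.degrees(np.arctan(f[:2])).round(1),"rel",np.percentile(d,[1,50,99],axis=0).round(4).tolist(),"plane",f.round(4),"grip",o["grip_width"],o["grasp_force"])
    return c
run(sys.argv[1],float(sys.argv[2]))
E
python3 tilt.py w9 -6.15
```

```text
time_s: 21.13
tool_pos: [0.418, 0.4936, 0.1204]
tool_rot: [179.8, -0.2, 83.6]
force: [-0.3, 0.9, -0.1]
grip_width: 0.0382
grasp_force: 19.9
4571 3983 slopes [34.6 -1.3] rel [[-0.0156, 0.0192, -0.0101], [0.0024, 0.0349, 0.0023], [0.017, 0.05, 0.0101]] plane [ 0.6908 -0.0235  0.002 ] grip 0.038430846854554335 19.891357425711362
```

```bash
python3 - <<'E'
from h import *
for w in("w7","w8","w9"):
    c=dict(np.load(w+".npz"));P=cloud(c);m=orange(c);m[225:]=0
    q=tray(P[m>0]);q=q[(q[:,0]>.33)&(q[:,0]<.40)&(q[:,1]>.5)&(q[:,1]<.6)]
    for lo,hi in((.545,.565),(.545,.6)):
        d=q[(q[:,1]>lo)&(q[:,1]<hi)]
        A=np.c_[d[:,:2],np.ones(len(d))];k=np.ones(len(d),bool)
        for _ in range(6):
            f=np.linalg.lstsq(A[k],d[k,2],rcond=None)[0];k=np.abs(A@f-d[:,2])<.002
        print(w,len(d),k.sum(),np.degrees(np.arctan(f[:2])).round(1),np.ptp(d[k,0]).round(4))
E
```

```text
w7 2296 2006 [33.6 -1.1] 0.0357
w7 4616 3939 [33.5 -1.8] 0.0357
w8 1795 1591 [34.8 -1.1] 0.0316
w8 4579 3896 [34.7 -2.3] 0.0319
w9 1550 1377 [35.2 -0.3] 0.0314
w9 4571 3864 [35.2 -1.3] 0.0314
```

The robust fit shows the lean is about 35°, right at the limit. I'll put it back 7 mm further out, where the rim gives about 28°, and grip again.

```bash
python3 -m jog '[[0.3,0,-0.35,0,0],[0.3,0,0,0.8,0],[0.3,0,0,1,0],[0.3,0,0,1,0],[0.3,0,0,1,0],[0.3,0,0,0.7,0],[0.3,0,0,0.2,0],[0.3,0,0,0.07,0],[0.3,0,0,0,0]]' 20; python3 -m jog '[[0.75,0,0,0,0],[0.75,0,0,0,0],[0.75,0,0,0,0],[0.75,0,0,0,0],[0.75,0,0,0,0],[0.75,0,0,0,0],[0.75,0,0,0,0]]' 
cat > t2.py <<'E'
from h import *
import sys
from cell import env
def fit(tag,psi):
    c=wrist(tag);o=env.get_obs();tp=np.array(o["tool_pos"]);P=cloud(c);m=orange(c);m[225:]=0
    r=np.radians(psi);B=np.array([[np.cos(r),np.sin(r),0],[-np.sin(r),np.cos(r),0],[0,0,1]])
    d=(P[m>0]-tp)@B.T;d=d[(np.linalg.norm(d[:,:2],axis=1)<.12)&(np.abs(d[:,2])<.05)]
    A=np.c_[d[:,:2],np.ones(len(d))];k=np.ones(len(d),bool)
    for _ in range(6):
        f=np.linalg.lstsq(A[k],d[k,2],rcond=None)[0];k=np.abs(A@f-d[:,2])<.002
    print(len(d),k.sum(),"slopes",np.degrees(np.arctan(f[:2])).round(1),"z0",f[2].round(4),"x rng",np.percentile(d[k,0],[1,99]).round(4),"y end",np.percentile(d[k,1],99.5).round(4),"heading",rect(d[k])[4])
fit(sys.argv[1],float(sys.argv[2]))
E
python3 t2.py w10 -6.15
```

```text
time_s: 21.93
tool_pos: [0.409, 0.4921, 0.0216]
tool_rot: [-179.9, 0.2, 83.7]
force: [-0.9, -1.7, 2.6]
grip_width: 0.0382
grasp_force: 19.8
time_s: 22.52
tool_pos: [0.4101, 0.493, 0.0221]
tool_rot: [180.0, -0.0, 83.6]
force: [-0.2, 0.7, -0.1]
grip_width: 0.0644
grasp_force: 0.0
4647 4114 slopes [27.6 -1.6] z0 -0.0024 x rng [-0.0165  0.0141] y end 0.0489 heading 8.8
```

```bash
python3 -m jog '[[0.7,0,0.05,0,0],[0.45,0,0,0,0],[0.45,0,0,0,0],[0.3,0,0,0,0],[0.3,0,0,0,0],[0.3,0,0,0,0],[0.3,0,0,0,0]]' 8; python3 t2.py w11 -6.15;  python3 -m jog '[[0.3,0,0,0,0],[0.3,0,0,-0.3,0],[0.3,0,0,-1,0],[0.3,0,0,-1,0],[0.3,0,0,-1,0],[0.3,0,0,-1,0],[0.3,0,0,-0.5,0],[0.3,0,0,0,0]]' 15; python3 t2.py w12 -6.15
```

```text
time_s: 23.15
tool_pos: [0.411, 0.4929, 0.0221]
tool_rot: [-180.0, 0.0, 83.6]
force: [0.0, 0.4, 0.1]
grip_width: 0.0406
grasp_force: 8.0
4644 4095 slopes [28.  -1.5] z0 -0.0022 x rng [-0.017   0.0137] y end 0.0488 heading 8.9
time_s: 23.87
tool_pos: [0.412, 0.4944, 0.1211]
tool_rot: [179.8, -0.2, 83.6]
force: [0.4, 1.1, -0.4]
grip_width: 0.0399
grasp_force: 14.9
4625 4079 slopes [28.4 -0.6] z0 -0.0005 x rng [-0.0166  0.0139] y end 0.0499 heading 9.4
```

```bash
python3 -m jog '[[0.3,0,0,-0.5,0.112],[0.3,0,0,-0.5,0.112],[0.3,-0.5,0.277,-0.15,0],[0.3,-0.997,0.553,-0.15,0],[0.3,-0.997,0.553,-0.15,0],[0.3,-0.997,0.553,-0.15,0],[0.3,-0.997,0.553,-0.15,0],[0.3,-0.997,0.553,-0.15,0],[0.3,-0.997,0.553,-0.15,0],[0.3,-0.997,0.553,-0.15,0],[0.3,-0.997,0.553,-0.15,0],[0.3,-0.997,0.553,-0.15,0]]' 20
python3 -m jog '[[0.3,-0.997,0.553,-0.15,0],[0.3,-0.997,0.553,-0.15,0],[0.3,-0.997,0.553,-0.15,0],[0.3,-0.997,0.553,-0.15,0],[0.3,-0.997,0.553,-0.15,0],[0.3,-0.997,0.553,-0.15,0],[0.3,-0.997,0.553,-0.15,0],[0.3,-0.997,0.553,-0.15,0],[0.3,-0.997,0.553,-0.15,0],[0.3,-0.997,0.553,-0.15,0],[0.3,-0.997,0.553,-0.15,0],[0.3,-0.997,0.553,-0.15,0]]'
python3 -m jog '[[0.3,-0.997,0.553,-0.15,0],[0.3,-0.997,0.553,-0.15,0],[0.3,-0.997,0.553,-0.15,0],[0.3,-0.997,0.553,-0.15,0],[0.3,-0.997,0.553,-0.15,0],[0.3,-0.997,0.553,-0.15,0],[0.3,-0.997,0.553,-0.15,0],[0.3,-0.997,0.553,-0.15,0],[0.3,-0.997,0.553,-0.15,0],[0.3,-0.997,0.553,-0.15,0],[0.3,-0.7,0.4,0,0],[0.3,0,0,0,0]]'; python3 t2.py w13 -16.5
```

```text
time_s: 24.92
tool_pos: [0.4578, 0.2786, 0.1667]
tool_rot: [-179.9, 0.1, 73.7]
force: [0.4, 0.7, -0.7]
grip_width: 0.04
grasp_force: 19.9
time_s: 25.92
tool_pos: [0.5167, 0.0121, 0.2027]
tool_rot: [-179.9, 0.1, 73.7]
force: [0.6, 1.3, -0.1]
grip_width: 0.0399
grasp_force: 19.9
time_s: 26.92
tool_pos: [0.5697, -0.2293, 0.2323]
tool_rot: [-179.9, 0.1, 73.3]
force: [-0.8, 0.7, -0.8]
grip_width: 0.0396
grasp_force: 19.9
4610 4084 slopes [28.2 -1. ] z0 -0.0026 x rng [-0.0165  0.0141] y end 0.0461 heading 9.6
```

```bash
python3 -m jog '[[0.3,-0.86,0.52,0.03,0],[0.3,-0.86,0.52,0.03,0],[0.3,-0.86,0.52,0.03,0],[0.3,-0.86,0.52,0,0],[0.3,0,0,0,0],[0.3,0,0,0,0],[0.3,0,0,0,0]]'; python3 t2.py w14 -16.5; python3 - <<'E'
from h import *
from cell import env,read_camera
tp=np.array(env.get_obs()["tool_pos"]);print(tp)
V=np.array([.589,-.323,.22])
s=read_camera("side");t=read_camera("top")
for n,c in(("side",s),("top",t)):
    P=cloud(c);m=orange(c);p=P[m>0];p=p[np.linalg.norm(p-V,axis=1)<.1];d=p-V;r=np.radians(-16.5)
    e=np.c_[d[:,:2]@[np.cos(r),np.sin(r)],d[:,:2]@[-np.sin(r),np.cos(r)],d[:,2]]
    print(n,len(p),np.percentile(e,[2,50,98],axis=0).round(4).tolist() if len(p) else 0)
cv2.imwrite("pics/end.png",np.hstack([cv2.resize(s["color"][60:200,220:420],(500,350)),cv2.resize(t["color"][130:220,400:500],(300,350))])[:,:,::-1])
E
```

```text
time_s: 27.55
tool_pos: [0.5915, -0.2994, 0.2318]
tool_rot: [-179.9, -0.1, 73.7]
force: [-0.7, 1.1, -0.7]
grip_width: 0.04
grasp_force: 19.9
4657 4087 slopes [28.1 -0.6] z0 -0.0024 x rng [-0.0173  0.0131] y end 0.0488 heading 9.8
[ 0.59170482 -0.29919036  0.23212361]
side 33 [[-0.0224, -0.0496, -0.0024], [-0.0007, -0.0148, 0.0117], [0.0087, 0.0143, 0.017]]
top 50 [[-0.0188, -0.0459, -0.0016], [-0.0055, 0.056, 0.0083], [0.0033, 0.0688, 0.0145]]
```

View pics/end.png

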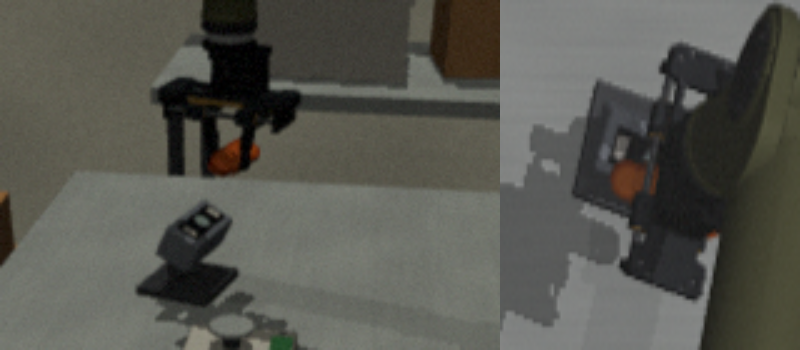

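The slice hangs over the head, parallel to the window, about 6 mm too far along its length. I'll correct that, settle, and hand in.

```bash
python3 -m jog '[[0.3,-0.15,0,0.05,0],[0.3,-0.15,0,0.03,0],[0.3,0,0,0,0],[0.3,0,0,0,0],[0.3,0,0,0,0],[0.3,0,0,0,0],[0.3,0,0,0,0],[0.3,0,0,0,0]]' 20; python3 t2.py w15 -16.5; python3 -c "
from cell import env
print(env.get_obs()['grasp_force'],env.sign_off())"
```

```text
time_s: 28.37
tool_pos: [0.5899, -0.3073, 0.2308]
tool_rot: [180.0, 0.0, 73.6]
force: [0.4, 0.8, -1.0]
grip_width: 0.0398
grasp_force: 19.9
4650 4078 slopes [28.2 -0.7] z0 -0.0022 x rng [-0.0172  0.0133] y end 0.049 heading 9.3
the job is handed in; nothing more can be done
19.936129823327065 None
```

I weighed the long slice on the pan, released for about 0.9 s. At hand-in (28.4 s) it was held at the view point, about 12 cm from the lens, leaning 28° against the camera's 25°, with about 20 N of grip. The tool cannot tilt, so I set the slice down once against the tray's rim to get the lean. I did not re-measure the other items after the moves, and the sign-off call returned no verdict.

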